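# Store the padlock key in the keepsake tin and uncover its coin-slot lid

## Task

Get the wedding keepsake tin ready for guests' coins: lay the padlock key (the one with the oblong block fob) flat in the cradle inside the tin, then bring the nested pair of lids (the inner lid's knob carries both) and lower them together onto the tin until the inner lid sits fully home. Then lift off the outer lid alone (it has a collar to grip), leaving the inner lid seated and undisturbed, and finish holding the outer lid level above the tin, clear of the knob: do not put it down or let go. Set things down gently, never drop them or shove the tin about, and leave everything else where it is.

Things in the scene. Friction and masses are not known exactly. Their poses are not given: they have to be found in the camera images.
- padlock_key: Loose padlock key lying flat: an ash-wood block fob 44 mm long (x), 16 mm wide (y), 22 mm high, with a steel blade 5 mm thick sticking 25 mm out of its +x end at mid-height (so it reaches 47 mm from the origin). About 40 g. Origin: centre of the fob's underside; z up.
- tin: Loose round aluminium tin standing open on the table, about 0.6 kg: outer diameter 116 mm, inner diameter 110 mm, rim 60 mm above its underside, an ash cradle fixed inside. Origin: centre of the underside, z up, x along the cradle's length.
- cradle (a point): Centre of the cradle's floor, on the tin's axis, 26 mm above the tin's underside (34 mm below the rim). The pocket is 50 mm along the tin's x, 22 mm along its y, with a kerb 6 mm high. The fob lies flat in it, length along x, either way round (the blade passes over the kerb), top 12 mm below the rim. About 45 mm free beside the fob to the tin wall: do not open the fingers fully inside.
- inner_lid: Inner lid: loose ash disc, about 0.13 kg, coin slot in its top, under the outer lid at the start, standing on the table. From its underside up: a plug 9 mm deep, 105 mm across tapering to 92 mm at its lower end, that enters the tin; a flange 121 mm across from 9 to 12 mm that rests on the rim; a knob. Origin: centre of the plug's underside; seated it is 51 mm above the tin's origin.
- knob (a point): Top centre of the inner lid's knob, a round upright ash post on its axis, 16 mm in diameter, 53 mm above the lid's underside. It passes freely through the outer lid's collar and stands 18 mm out of it. Lifting the knob lifts both lids.
- outer_lid: Outer lid: loose aluminium cap, about 0.15 kg, lying over the inner lid with about 2.5 mm of play, not fastened: 131 mm across, with a skirt; top plate 7 to 10 mm above the skirt's lower edge. Origin: centre of the skirt's lower edge; while nested it is 5 mm above the inner lid's origin.
- collar (a point): Centre of the top of the outer lid's collar, an ash ring on its axis, outer diameter 42 mm, bore 26 mm, standing 20 mm high on the top plate (10 to 30 mm above the skirt's edge). Grip it across the outside to lift this lid alone; the inner lid's knob stands up inside it.
- basement_key: Bystander: flat key with a round disc fob 36 mm across, 6 mm high, blade along +x to 68 mm. Origin: underside of the disc's centre.
- padlock: Bystander: padlock lying flat, 42 x 46 x 18 mm with its shackle along +x to 54 mm. Origin: centre of the body's underside.
- tealight_holder: Bystander: glass tealight holder, 64 mm across, 50 mm high. Origin: centre of its underside.
- ring_box: Bystander: closed ring box, 55 x 55 x 43 mm. Origin: centre of its underside.
There are look-alikes about, which are no part of the job. Of the things like the padlock_key, leave any that is blue or orange; of the rest the larger one is meant.

How it is judged (in metres and radians):
On the way, in this order (a step that is already met when the one before it is completed fails the run):
1. the padlock key lies flat in the cradle in the tin, let go (z of padlock_key in the frame of tin between 0.023 and 0.03 m and horizontal distance between padlock_key and tin below 0.008 m and angle between padlock_key's own z axis and vertical below 0.12 rad and contact force between the fingers and padlock_key below 0.1 N), for 0.2 s.
2. both lids sit on the tin, still nested (z of inner_lid in the frame of tin between 0.048 and 0.054 m and horizontal distance between inner_lid and tin below 0.006 m and angle between inner_lid's own z axis and vertical below 0.06 rad and z of outer_lid in the frame of inner_lid between 0.002 and 0.008 m), for 0.2 s.
At the end, for the whole second after the job is handed in: Key flat in the cradle (within 8 mm of the tin's axis); inner lid home on the upright tin (within 6 mm of its axis, 3 mm in height, 0.06 rad) and untouched; outer lid held still in the fingers, tilt under 0.25 rad, over 60 mm above the inner lid's underside, within 60 mm of its axis (z of padlock_key in the frame of tin between 0.023 and 0.03 m and horizontal distance between padlock_key and tin below 0.008 m and angle between padlock_key's own z axis and vertical below 0.12 rad and z of inner_lid in the frame of tin between 0.048 and 0.054 m and horizontal distance between inner_lid and tin below 0.006 m and angle between each of inner_lid, tin's own z axis and vertical below 0.06 rad and z of outer_lid in the frame of inner_lid above 0.06 m and horizontal distance between outer_lid and inner_lid below 0.06 m and angle between outer_lid's own z axis and vertical below 0.25 rad and contact force between the fingers and outer_lid above 1 N and contact force between each of outer_lid, the arm, the fingers and inner_lid below 0.05 N and linear speed of outer_lid below 0.05 m/s and linear speed of inner_lid below 0.03 m/s); the arm keeps its last pose, push and grip.
It fails at once if the outer lid parts from the inner lid while the inner lid is not seated on the tin (inner lid disturbed or lids separated early) ((z of outer_lid in the frame of inner_lid above 0.02 m or z of outer_lid in the frame of inner_lid below -0.01 m) and not (z of inner_lid in the frame of tin between 0.048 and 0.054 m and horizontal distance between inner_lid and tin below 0.006 m and angle between inner_lid's own z axis and vertical below 0.06 rad)).
It fails at once if the key or a lid is dropped (falls free faster than 0.4 m/s) ((linear speed of padlock_key above 0.4 m/s and contact force between the fingers and padlock_key below 0.05 N) or (linear speed of inner_lid above 0.4 m/s and contact force between the fingers and inner_lid below 0.05 N and contact force between the fingers and outer_lid below 0.05 N) or (linear speed of outer_lid above 0.4 m/s and contact force between the fingers and inner_lid below 0.05 N and contact force between the fingers and outer_lid below 0.05 N)).
It fails at once if the tin is shoved more than 40 mm or tipped (distance of tin from where it was at the start of the episode above 0.04 m or angle between tin's own z axis and vertical above 0.3 rad).
It fails at once if a bystander is moved more than 30 mm (distance of any of basement_key, padlock, tealight_holder, ring_box from where it was at the start of the episode above 0.03 m).
It also fails if it takes over 64 s, if anything falls off the work surface, if the arm or the gripper's body presses on something with over 40 N, if the wrist force passes 120 N, or if a joint passes its speed limit or range.

## Robot

A 7-joint arm with a two-finger parallel gripper is mounted at the origin on the work surface. World frame = base frame: x ahead of the robot, y to its left, z up, the work surface at z = 0. Lengths are in mm, angles in rad, forces in N, time in s.
With the tool pointing down it reaches from about 400 to 875 mm from the base axis. Payload 4.4 kg.
Tool frame: the origin (TCP) lies on the centre line of the jaws, within the pads' length; the fingertips stand tip_extent ahead of it and the grasp point (between the pads) lies 8 mm behind it (tip_extent is the distance from the TCP to the fingertips, in mm); z points along the fingers, y is the line along which they close (so a half turn about z gives the same grasp; the last joint's range is limited). The gripper opens to 85 mm and grips with 20 to 120 N. Pads are 22 mm wide; open, the fingers measure 114 mm over their backs; the gripper's body (76 mm by 85 mm) begins 54 mm behind the grasp point. The pads swing forward as they close: fully open they stand 13 mm farther back than shut.
Start: joints at [1.087, 0.628, 0.038, 1.517, -0.027, 0.996, -0.02], TCP at [263.767, -594.092, 214.213] pointing down, gripper open.
Joint ranges: [-3.06, 3.06], [-0.37, 2.12], [-1.25, 1.32], [0.18, 2.47], [-1.1, 4.24], [0.23, 1.98], [-2.94, 2.94]. Speed limits (rad/s): [2.57, 2.57, 3.14, 3.14, 3.14, 3.14, 3.14].

## Interface

Orientations are given as [roll, pitch, yaw] about the fixed x, y, z axes, in that order (R = Rz(yaw) Ry(pitch) Rx(roll)).
In Python, from cell import * gives the robot as it stands. Calls block until the motion is done:
- reach(position, orientation): joint-space move of the TCP to a pose.
- move_linear(position, frame=None, speed=150, stop_force=None): straight line of the TCP; frame=None keeps the orientation; speed is the mean speed in mm/s. With stop_force (N) it stops when the force on the tool has changed by that much, and returns True; else False.
- movej(angles): joint-space move.
- gripper_to(opening, grip_force=None): opening from 0.0 (shut) to 1.0 (fully open); grip_force is the grip in N (None keeps the last); returns when the fingers have stopped.
- pause(seconds).
- inverse_kinematics(position, orientation): joint angles nearest the present ones, or None.
- sense(): the state.
- snapshot(name): name is "scene" or "top" or "wrist"; returns the picture (480x640x3 uint8, blue, green, red); there is no depth.
- get_calibration(name): a dict with "intrinsics" (3x3 intrinsics, pixels), "R" (3x3) and "t" (3): a world point X has camera coordinates R X + t. Camera axes: x right, y down, z forward; pixel columns grow to the right and rows downward; lengths in mm; the calibration is good to about 2 mm. A picture is of the moment at which its call begins: read the wrist's pose just before it. get_calibration takes no time and is no camera call; for the wrist camera it gives the pose at the moment of the call.
A pose or a line that the arm cannot do raises Unreachable and nothing moves.
- sign_off(): hands the job in; it is judged then, once.
Trained networks look in the newest picture that a camera, given by its name, has taken for a name from the list of things; names that differ only in an ending like _2 or _b are one class to them, and where a whole thing is asked for, a point or a joint stands for the part that bears it (a point fixed in the world has none). Each returns a list of dicts, best first, with "score" (0 to 1); they miss things now and then, are a little off and sometimes report something else, mostly with a low value. They report only what shows in the picture. A call takes as long as a camera call. They do not tell look-alikes from the thing itself.
- find_in(camera, thing): "uv" ([column, row] in pixels, amid what is visible of it).
The state is a dict: "time_s": time; "joints": joint angles; "dq": joint speeds; "joint_efforts": joint torques, N m; "tcp_pos": TCP position; "tool_rot": TCP orientation; "force": force on the tool from outside, world axes, zero at the start; "wrist_torque": the same for the moment, N m; "grip_width": opening from 0.0 (shut) to 1.0 (fully open); "grasp_force": force on a finger pad.
Only numpy, scipy, OpenCV 4.12 (cv2) and the standard library are available. Lean on these libraries where they do the work, as an engineer would, in place of code of your own. Each camera call takes 0.05 s, during which the arm holds its last target. There are 200 camera calls.

## Working session

There is one attempt and no reset: what is moved stays moved. The work goes in short steps, each a Python script; the robot and the scene stay as the last script left them, time stands still between calls to the robot, and variables do not carry over. Pictures are saved under pics/ and viewed, at most 12 in all, crops included, and the job is handed in when it is done.

```bash
mkdir -p pics; ls; python3 - <<'E'
from cell import *
import cv2,numpy as np
for c in ("scene","top"):
    im=snapshot(c); cv2.imwrite(f"pics/{c}0.png",im)
    K=get_calibration(c); print(c,np.round(K["intrinsics"],1).tolist(),np.round(K["R"],3).tolist(),np.round(K["t"],1).tolist())
    for th in ("padlock_key","tin","cradle","knob","collar","outer_lid","basement_key","padlock","tealight_holder","ring_box"):
        print(th,[(np.round(d["uv"]).tolist(),round(d["score"],2)) for d in find_in(c,th)][:4])
s=sense();print(s["time_s"],s["tool_rot"],s["grip_width"],{k:s[k] for k in s if "tip" in k})
E
```

```text
pics
scene [[451.4, 0.0, 318.6], [0.0, 451.4, 237.7], [0.0, 0.0, 1.0]] [[0.689, 0.724, -0.018], [0.573, -0.56, -0.598], [-0.443, 0.402, -0.801]] [-372.2, -273.2, 1117.2]
padlock_key [([304.0, 326.0], 0.62), ([289.0, 272.0], 0.59), ([340.0, 266.0], 0.49), ([312.0, 234.0], 0.47)]
tin [([215.0, 296.0], 0.9)]
cradle [([214.0, 298.0], 0.78)]
knob [([386.0, 187.0], 0.55)]
collar [([382.0, 201.0], 0.79)]
outer_lid [([386.0, 199.0], 0.96)]
basement_key [([442.0, 259.0], 0.87), ([408.0, 308.0], 0.53)]
padlock [([265.0, 202.0], 0.84)]
tealight_holder [([408.0, 308.0], 0.63)]
ring_box [([322.0, 396.0], 0.75), ([213.0, 300.0], 0.73)]
top [[587.2, 0.0, 325.3], [0.0, 587.2, 242.1], [0.0, 0.0, 1.0]] [[-0.021, -0.999, 0.035], [-0.995, 0.018, -0.097], [0.097, -0.037, -0.995]] [-14.6, 556.6, 926.5]
padlock_key [([382.0, 197.0], 0.74), ([307.0, 225.0], 0.6), ([352.0, 259.0], 0.59), ([299.0, 279.0], 0.49)]
tin [([440.0, 278.0], 0.95)]
cradle [([444.0, 282.0], 0.59)]
knob [([188.0, 257.0], 0.68)]
collar [([195.0, 262.0], 0.67)]
outer_lid [([194.0, 260.0], 0.9)]
basement_key [([215.0, 151.0], 0.81)]
padlock [([308.0, 356.0], 0.96)]
tealight_holder [([300.0, 130.0], 0.89), ([186.0, 254.0], 0.4)]
ring_box [([418.0, 130.0], 0.78)]
1.1 [ 3.14157822e+00 -6.43678541e-05  4.17823363e-01] 1.0013212107799725 {}
```

View pics/top0.png

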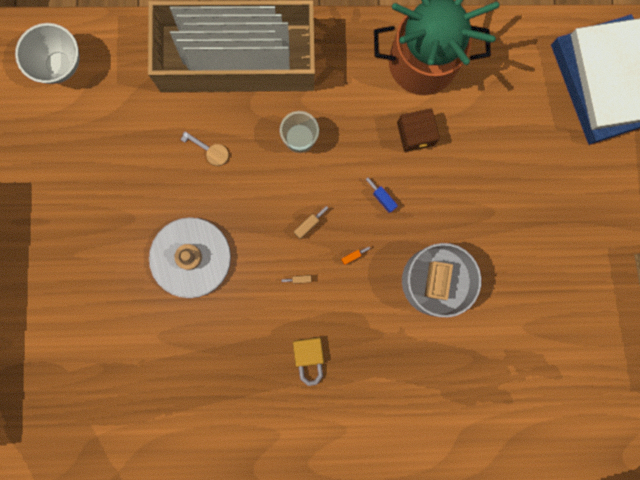

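View pics/scene0.png

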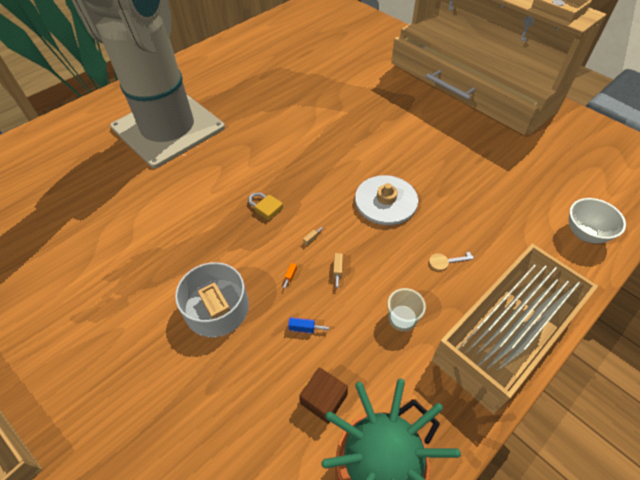

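The meant key is the plain wood one at top (307,225), blade towards (328,208). The blue and orange keys and the small wood key at (299,279) are look-alikes. The tin is at (442,280), with the cradle's long side near vertical, and the lids are at (190,258). Next I'll take close wrist views of each.

```bash
cat > h.py <<'E'
from cell import *
import cv2,numpy as np
def ray(c,uv,z,K=None):
    K=K or get_calibration(c); R=np.array(K["R"]);t=np.array(K["t"])
    d=R.T@np.linalg.inv(K["intrinsics"])@np.array([*uv,1.]); o=-R.T@t
    return o+d*(z-o[2])/d[2]
def px(K,X):
    p=np.array(K["intrinsics"])@(np.array(K["R"])@np.array(X)+np.array(K["t"])); return p[:2]/p[2]
E
python3 - <<'E'
from h import *
n=lambda a:np.round(a,1).tolist()
key=ray("top",(307,225),22); b=ray("top",(327,209),11)
tin=ray("top",(442,280),60); cr=ray("top",(440,281),30)
lid=ray("top",(190,258),15); knob=ray("top",(186,256),53)
print("key",n(key),n(b),"tin",n(tin),n(cr),"lid",n(lid),n(knob))
for nm,p,off in (("key",key,0),("tin",tin,0),("lid",lid,0)):
    reach([p[0],p[1],260],[np.pi,0,0])
    K=get_calibration("wrist"); im=snapshot("wrist"); cv2.imwrite(f"pics/w_{nm}.png",im)
    np.save(f"pics/{nm}.npy",np.array([K["intrinsics"],K["R"],np.tile(K["t"],(3,1))]))
    print(nm,sense()["time_s"],"cam",n(-np.array(K["R"]).T@K["t"]),n(K["R"][2]),"expect px",n(px(K,p)))
    for th in ("padlock_key","tin","cradle","knob","collar","outer_lid"):
        print("  ",th,[(n(d["uv"]),round(d["score"],2)) for d in find_in("wrist",th)][:3])
ims=[cv2.resize(cv2.imread(f"pics/w_{k}.png"),(400,300)) for k in("key","tin","lid")]
cv2.imwrite("pics/m.png",np.vstack([np.hstack(ims[:2]),np.hstack([ims[2],ims[2]*0])]))
E
```

```text
key [585.4, 3.6, 22.0] [613.1, -30.2, 11.0] tin [490.0, -206.4, 60.0] [489.3, -210.1, 30.0] lid [535.4, 194.9, 15.0] [535.8, 193.8, 53.0]
key 3.5667 cam [658.7, 1.8, 419.6] [-0.3, -0.0, -1.0] expect px [324.3, 195.7]
   padlock_key [([310.5, 271.9], 0.96), ([446.3, 150.4], 0.95), ([326.5, 191.0], 0.64)]
   tin [([527.9, 284.3], 0.83), ([164.6, 63.4], 0.67), ([135.3, 247.5], 0.52)]
   cradle [([526.2, 283.8], 0.7)]
   knob [([135.7, 244.5], 0.6)]
   collar [([148.7, 232.0], 0.97)]
   outer_lid [([149.9, 231.2], 0.7)]
tin 4.8333 cam [564.3, -205.1, 419.8] [-0.3, -0.0, -1.0] expect px [327.8, 204.6]
   padlock_key [([196.8, 153.1], 0.7), ([237.9, 46.4], 0.65), ([115.5, 189.8], 0.62)]
   tin []
   cradle [([331.8, 200.7], 0.63), ([114.9, 97.0], 0.2)]
   knob []
   collar []
   outer_lid [([1.5, 164.9], 0.5)]
lid 6.6833 cam [609.2, 192.5, 419.7] [-0.3, -0.0, -1.0] expect px [323.6, 195.1]
   padlock_key [([514.6, 140.9], 0.9), ([484.8, 227.3], 0.59)]
   tin [([639.0, 241.5], 0.78)]
   cradle [([639.0, 244.0], 0.7)]
   knob [([322.5, 196.6], 0.76)]
   collar [([320.1, 183.0], 0.73)]
   outer_lid [([325.0, 182.0], 0.75)]
```

View pics/m.png

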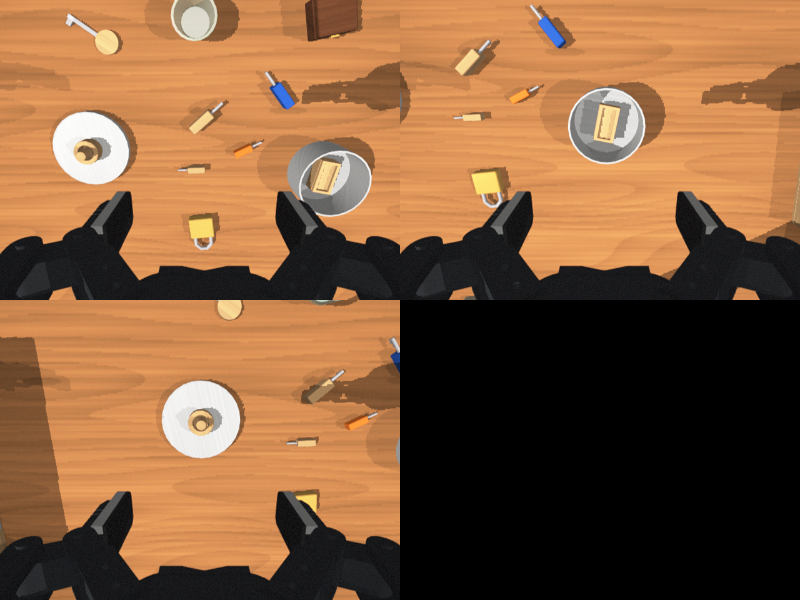

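```bash
cat > ov.py <<'E'
from h import *
def load(nm):
    a=np.load(f"pics/{nm}.npy"); return dict(intrinsics=a[0],R=a[1],t=a[2][0])
def poly(im,K,P,off,s,col):
    q=np.array([(px(K,p)-off)*s for p in P]); cv2.polylines(im,[np.round(q*16).astype(int)],True,col,1,cv2.LINE_AA,4)
def circ(c,r,z): return [[c[0]+r*np.cos(a),c[1]+r*np.sin(a),z] for a in np.linspace(0,6.28,60)]
def rect(c,yaw,lx,ly,z,dx=0):
    C,S=np.cos(yaw),np.sin(yaw)
    return [[c[0]+C*(x+dx)-S*y,c[1]+S*(x+dx)+C*y,z] for x,y in((-lx/2,-ly/2),(lx/2,-ly/2),(lx/2,ly/2),(-lx/2,ly/2))]
def crop(im,ctr,w,h,s):
    off=np.array([int(ctr[0]-w/2),int(ctr[1]-h/2)]); c=im[off[1]:off[1]+h,off[0]:off[0]+w]
    return cv2.resize(c,None,fx=s,fy=s,interpolation=cv2.INTER_CUBIC),off
def sheet(key,kyaw,tin,tyaw,lid,name):
    K=load("key"); a,o=crop(cv2.imread("pics/w_key.png"),px(K,[*key,20]),80,60,5); o=o-0.0
    poly(a,K,rect(key,kyaw,44,16,22),o,5,(255,0,0)); poly(a,K,rect(key,kyaw,25,5,13.5,34.5),o,5,(0,0,255))
    K=load("tin"); b,o=crop(cv2.imread("pics/w_tin.png"),px(K,[*tin,50]),160,120,2.5)
    poly(b,K,circ(tin,58,60),o,2.5,(0,0,255)); poly(b,K,rect(tin,tyaw,50,22,32),o,2.5,(255,0,0))
    K=load("lid"); c,o=crop(cv2.imread("pics/w_lid.png"),px(K,[*lid,20]),160,120,2.5)
    poly(c,K,circ(lid,65.5,15),o,2.5,(0,0,255)); poly(c,K,circ(lid,21,35),o,2.5,(255,0,0)); poly(c,K,circ(lid,8,53),o,2.5,(0,160,0))
    K=get_calibration("top"); d,o=crop(cv2.imread("pics/top0.png"),px(K,[*key,20]),80,60,5)
    poly(d,K,rect(key,kyaw,44,16,22),o,5,(255,0,0)); poly(d,K,rect(key,kyaw,25,5,13.5,34.5),o,5,(0,0,255))
    cv2.imwrite(name,np.vstack([np.hstack([a,b]),np.hstack([c,d])]))
E
python3 - <<'E'
from ov import *
key=ray("wrist",(326.5,193),22,load("key")); b=ray("wrist",(363,161),12,load("key"))
for nm,x0,x1,y0,y1 in(("key",290,385,150,220),):
    im=cv2.imread(f"pics/w_{nm}.png"); hsv=cv2.cvtColor(im,cv2.COLOR_BGR2HSV)[y0:y1,x0:x1]
    m=((hsv[...,1]<140)&(hsv[...,2]>120)).astype(np.uint8); n,l,s,c=cv2.connectedComponentsWithStats(m)
    i=1+np.argmax(s[1:,4]); p=np.argwhere(l==i)[:,::-1].astype(np.float32)+[x0,y0]; print(s[i],cv2.minAreaRect(p.astype(np.float32)))
v=b-key; yaw=np.arctan2(v[1],v[0]); print(key,b,yaw)
T=load("tin"); a1=ray("wrist",(338,166),32,T); a2=ray("wrist",(325,228),32,T); print(a1,a2)
ty=np.arctan2((a1-a2)[1],(a1-a2)[0])
tin=ray("wrist",(330,200),60,T); lid=ray("wrist",(322,193),25,load("lid")); print(ty,tin,lid)
sheet(key[:2],yaw,tin[:2],ty,lid[:2],"pics/s1.png")
E
```

```text
[ 12  12  56  54 904] ((330.9377746582031, 186.99609375), (17.81967544555664, 68.19113159179688), 48.57633590698242)
[588.27720919   1.33343002  22.        ] [619.58563035 -36.20868544  12.        ] -0.8756914934489863
[ 522.76040298 -216.32457765   32.        ] [ 459.80118461 -203.66448163   32.        ]
-0.19843771938646526 [ 494.38974483 -208.39601697   60.        ] [539.39323714 196.51148905  25.        ]
```

View pics/s1.png

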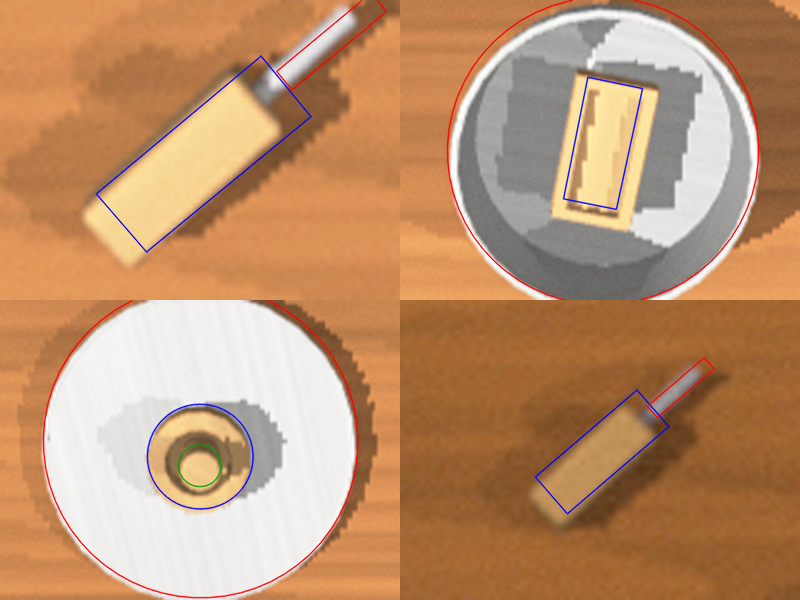

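```bash
cat > fit.py <<'E'
from ov import *
from scipy.ndimage import map_coordinates
def fitcirc(im,K,c0,r0,z,span=8,free=True):
    """best circle by image-gradient strength along its projection; best over x,y,r"""
    g=cv2.GaussianBlur(cv2.cvtColor(im,cv2.COLOR_BGR2GRAY).astype(np.float32),(0,0),1)
    G=np.hypot(cv2.Sobel(g,-1,1,0),cv2.Sobel(g,-1,0,1)); G=np.minimum(G,np.percentile(G,98))
    best=(-1,)
    for r in (r0+np.arange(-2,1.1,1) if free else [r0]):
        for dx in np.arange(-span,span+.1,1):
            for dy in np.arange(-span,span+.1,1):
                q=np.array([px(K,p) for p in circ((c0[0]+dx,c0[1]+dy),r,z)])
                s=map_coordinates(G,[q[:,1],q[:,0]],order=1).mean()
                if s>best[0]: best=(s,r,c0[0]+dx,c0[1]+dy)
    return np.round(best,1).tolist()
E
python3 - <<'E'
from fit import *
T=get_calibration("top"); top=cv2.imread("pics/top0.png")
for nm,c,L in (("tin",(493,-208),((58,60),)),("lid",(539,196),((65.5,15),(21,35),(8,53)))):
    K=load(nm); im=cv2.imread(f"pics/w_{nm}.png")
    for r,z in L: print(nm,r,z,"wrist",fitcirc(im,K,c,r,z),"top",fitcirc(top,T,c,r,z))
sheet((584.6,5),-.845,(491,-207.5),-.2,(537,195.5),"pics/s2.png")
E
```

```text
tin 58 60 wrist [165.8, 56.0, 493.0, -209.0] top [115.9, 59.0, 491.0, -210.0]
lid 65.5 15 wrist [157.5, 64.5, 537.0, 198.0] top [130.5, 64.5, 537.0, 197.0]
lid 21 35 wrist [103.8, 19.0, 543.0, 197.0] top [84.5, 19.0, 540.0, 192.0]
lid 8 53 wrist [156.2, 7.0, 538.0, 197.0] top [125.2, 7.0, 536.0, 195.0]
```

View pics/s2.png

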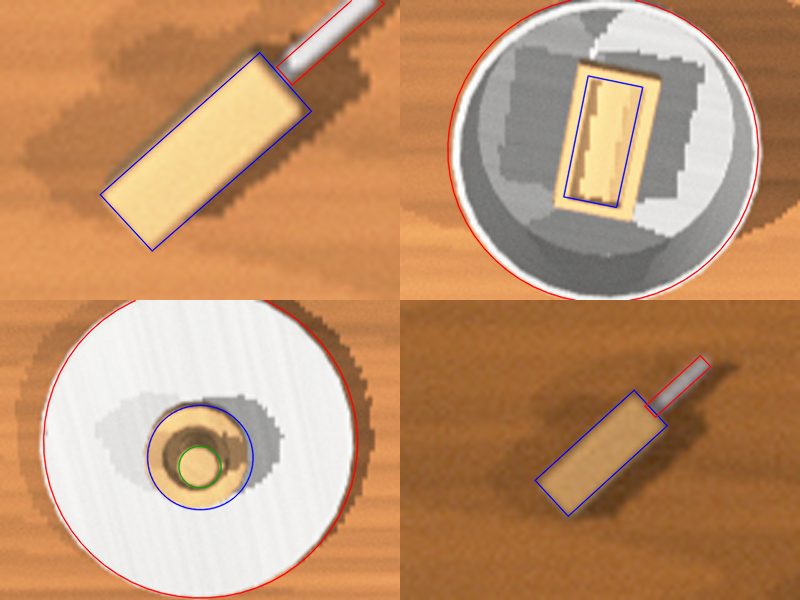

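The overlay fits the key at (584.6, 5) with yaw −0.845, the tin at about (491, −209) with yaw −0.2, and the lids at about (537, 196.5). Next I'll look up tip_extent and pick up the key.

```bash
python3 - <<'E'
import cell
print([n for n in dir(cell) if not n.startswith('_')], getattr(cell,"tip_extent",None))
print(list(cell.sense().keys()))
from cell import *
gripper_to(0.5,40)
s=sense();print(s["grip_width"],s["time_s"],s["force"],{k:v for k,v in s.items() if k in("tip_extent",)})
from h import *
print(ray("top",(352,257),10))
E
```

```text
['Unreachable', 'find_in', 'get_calibration', 'gripper_to', 'inverse_kinematics', 'move_linear', 'movej', 'pause', 'reach', 'sense', 'sign_off', 'snapshot', 'tip_extent'] 11.0
['time_s', 'joints', 'dq', 'joint_efforts', 'tcp_pos', 'tool_rot', 'force', 'wrist_torque', 'grasp_force', 'grip_width']
0.49847280151201445 7.475 [-1.11998797 -0.27565215  0.19670238] {}
[532.412457   -69.83607877  10.        ]
```

```bash
python3 - <<'E'
from h import *
reach([584.6,5,120],[np.pi,0,-.845]); 
print(move_linear([584.6,5,18.5],speed=120,stop_force=8))
gripper_to(0.0,30); s=sense(); print(s["grip_width"],s["grasp_force"],s["tcp_pos"])
move_linear([584.6,5,150],speed=120); s=sense(); print(s["grip_width"],s["grasp_force"],s["time_s"])
reach([491,-208.7,160],[np.pi,0,-.2]); K=get_calibration("wrist")
im=snapshot("wrist"); 
R=im[60:360,160:560]; cv2.imwrite("pics/g1.png",cv2.resize(R,(800,600)));print(sense()["time_s"],px(K,[491,-208.7,150]))
E
```

```text
False
0.001061943612817385 0.0 [584.68016906   5.00581442  18.64442799]
0.0013237205358201715 0.0 11.1417
12.1167 [328.01350264 285.55027298]
```

View pics/g1.png

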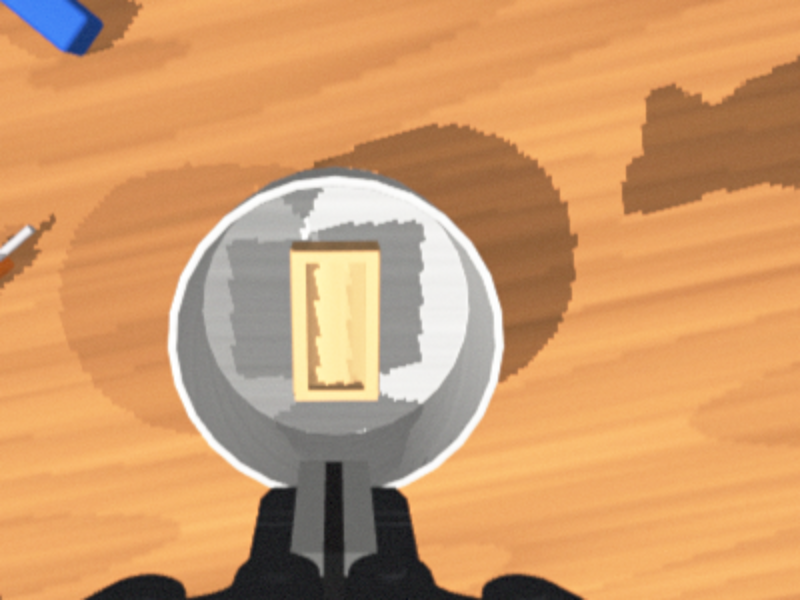

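The cradle is aligned with the picture (yaw −0.2 right), but the grip missed: the fingers are shut on nothing. I'll look at the key again.

```bash
python3 - <<'E'
from ov import *
reach([584.6,5,200],[np.pi,0,-.845]); gripper_to(0.5)
K=get_calibration("wrist"); im=snapshot("wrist"); cv2.imwrite("pics/w_key2.png",im)
np.save("pics/key2.npy",np.array([K["intrinsics"],K["R"],np.tile(K["t"],(3,1))]))
print(px(K,[584.6,5,20]),sense()["tcp_pos"],sense()["time_s"])
poly(im,K,rect((584.6,5),-.845,44,16,22),0,1,(255,0,0)); cv2.circle(im,tuple(int(v) for v in px(K,sense()["tcp_pos"])),3,(0,0,255),-1)
t=snapshot("top"); a,_=crop(t,(320,240),280,210,2); 
cv2.imwrite("pics/k2.png",np.hstack([im[100:480,120:520],a[:380,:400]]))
E
```

```text
[325.36616383 208.66112186] [584.5841902    4.67535554 200.01219186] 13.5917
```

View pics/k2.png

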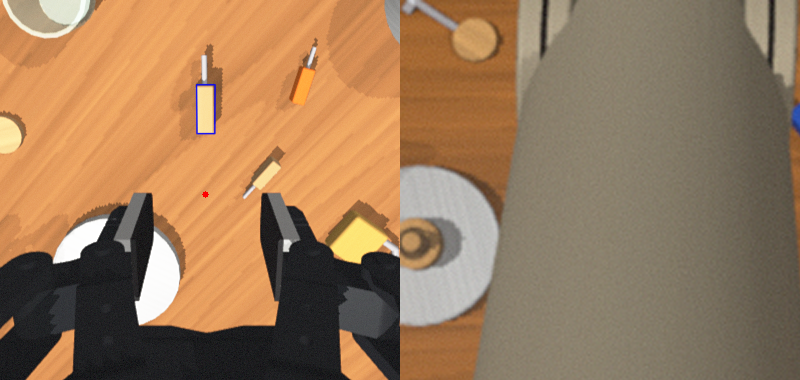

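The key is untouched at the fitted pose, so the fingers must have closed above it. I'll check the true fingertip height from the wrist picture geometry, then descend and look.

```bash
python3 - <<'E'
from ov import *
K=get_calibration("wrist"); p=np.array(sense()["tcp_pos"]); R=np.array(K["R"])
yd=np.array([np.sin(-.845),-np.cos(-.845),0])
for dz in (-20,-11,0,10,20):
    a,b=px(K,p+[0,0,dz]+21.2*yd),px(K,p+[0,0,dz]-21.2*yd); print(dz,np.round(a),np.round(b))
print(move_linear([584.6,5,60],speed=120))
print(move_linear([584.6,5,20],speed=60,stop_force=8)); s=sense(); print(s["tcp_pos"],s["tool_rot"],s["force"],s["grip_width"])
K=get_calibration("wrist"); im=snapshot("wrist"); poly(im,K,rect((584.6,5),-.845,44,16,22),0,1,(255,0,0)); print(px(K,s["tcp_pos"]),px(K,[584.6,5,9]))
cv2.imwrite("pics/k3.png",im[180:480,120:520])
E
```

```text
-20 [368. 277.] [282. 277.]
-11 [370. 284.] [280. 284.]
0 [373. 294.] [278. 294.]
10 [376. 304.] [275. 304.]
20 [379. 316.] [272. 316.]
False
False
[584.7268611    4.93338817  20.01603577] [-3.14152078e+00 -1.41061646e-04 -8.45111086e-01] [ 0.54309778 -0.39431816 -1.09372736] 0.5006811436457712
[325.42405059 294.23683398] [325.57717055 284.63685139]
```

View pics/k3.png

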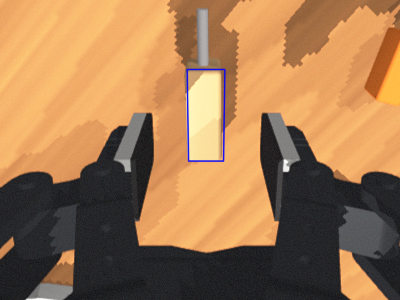

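The tips seem to sit well behind where tip_extent says. I'll measure them directly with a gentle table touch on free ground, at shut and at fob width.

```bash
python3 - <<'E'
from h import *
move_linear([584.6,5,70],speed=150)
move_linear([620,70,70],speed=150)
for op,z0 in ((0.0,30),(0.3,12)):
    gripper_to(op); move_linear([620,70,z0],speed=80)
    hit=move_linear([620,70,-14],speed=25,stop_force=4); s=sense(); print(op,hit,s["tcp_pos"],s["force"],s["grip_width"])
    move_linear([620,70,35],speed=80)
print(sense()["time_s"])
E
```

```text
0.0 False [620.10154337  70.00089006 -13.86602503] [0.15012089 0.58209175 0.73079776] 0.0037025757337940603
0.3 False [620.14581665  70.02495053 -13.82328083] [-0.36183369  0.3816226   0.16596441] 0.29796931258677745
23.5083
```

```bash
python3 - <<'E'
from h import *
gripper_to(0.2); move_linear([620,70,-8],speed=150)
hit=move_linear([620,70,-40],speed=40,stop_force=4); s=sense(); print(hit,s["tcp_pos"],s["force"],s["grip_width"],s["time_s"])
move_linear([620,70,30],speed=150); print(sense()["time_s"])
E
```

```text
True [620.98465847  70.11987602 -16.76498259] [-1.86834383 -0.01212761  4.69950669] 0.19844567362863022 24.6083
25.075
```

Contact came at TCP z ≈ −16.4, so at about 0.2 opening the tips sit 16 mm behind the reported TCP, where tip_extent puts them 11 mm ahead. I'll use the measured value.

```bash
python3 - <<'E'
from h import *
gripper_to(0.45); reach([584.6,5,40],[np.pi,0,-.845])
print(move_linear([584.6,5,-8],speed=100,stop_force=6))
gripper_to(0.0,30); s=sense(); print(s["grip_width"],s["grasp_force"],s["tcp_pos"])
if s["grip_width"]>.1:
    move_linear([584.6,5,90],speed=150)
    reach([491,-208.7,100],[np.pi,0,-.2]); s=sense(); print(s["grip_width"],s["grasp_force"],s["time_s"],s["tcp_pos"])
    im=snapshot("wrist"); cv2.imwrite("pics/g2.png",cv2.resize(im[150:450,120:520],(600,450)))
E
```

```text
False
0.1739843682351202 30.67310929298401 [585.31115919   5.01223897  -7.20973113]
0.17464120004685377 30.23968756198883 28.5 [ 491.48994753 -207.38093999   99.41888935]
```

View pics/g2.png

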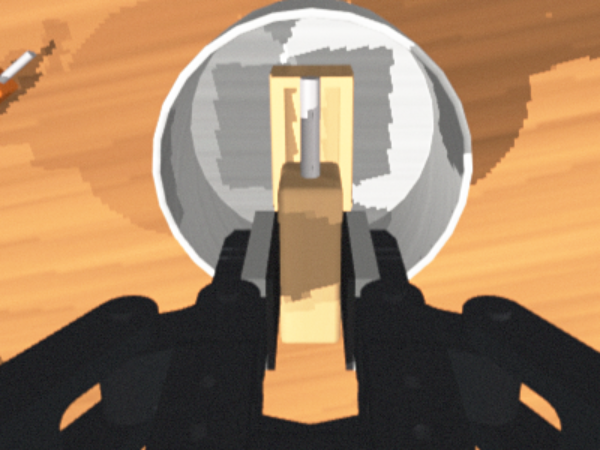

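The key is held straight, lined up with the cradle, blade along the pocket. I'll lower it and release.

```bash
python3 - <<'E'
from h import *
print(move_linear([491,-208.7,26],speed=120,stop_force=6))
print(move_linear([491,-208.7,14],speed=25,stop_force=4)); s=sense(); print(s["tcp_pos"],s["force"])
gripper_to(0.36); pause(0.1); move_linear([491,-208.7,110],speed=180)
im=snapshot("wrist"); cv2.imwrite("pics/g3.png",cv2.resize(im[150:450,120:520],(600,450))); print(sense()["time_s"])
K=get_calibration("wrist");print(px(K,[491,-208.7,60]),px(K,[491,-208.7,48]))
E
```

```text
False
True
[ 491.62022553 -208.98730425   18.49928395] [0.56970325 0.27183052 4.30619704]
30.8083
[325.61519049 255.1561304 ] [325.64829338 248.49553029]
```

View pics/g3.png

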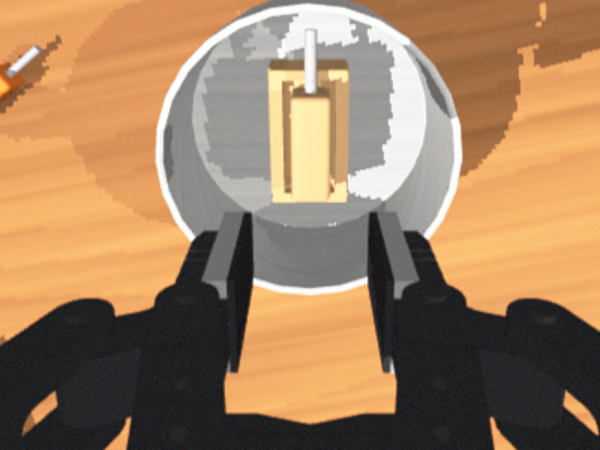

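```bash
python3 - <<'E'
from fit import *
K=get_calibration("wrist"); im=snapshot("wrist")
im[:, :][np.indices(im.shape[:2])[0]>295]=im[295,100]
for r in (58,55,56.5): print(r,fitcirc(im,K,(491,-208.7),r,60,free=False))
E
```

```text
58 [88.7, 58.0, 490.0, -208.7]
55 [79.2, 55.0, 491.0, -208.7]
56.5 [83.0, 56.5, 492.0, -207.7]
```

The key lies in the pocket and the tin is confirmed at (491, −208.7). Next are the lids.

```bash
python3 - <<'E'
from h import *
gripper_to(0.42); reach([537,196.5,110],[np.pi,0,0])
print(move_linear([537,196.5,22],speed=120,stop_force=6))
gripper_to(0.0,70); s=sense(); z0=s["tcp_pos"][2]; print(s["grip_width"],s["grasp_force"],s["tcp_pos"],s["time_s"])
assert s["grip_width"]>.1
move_linear([537,196.5,115],speed=110)
reach([491,-208.7,118],[np.pi,0,-.2]); s=sense(); print(z0,s["grip_width"],s["force"],s["tcp_pos"],s["time_s"])
im=snapshot("wrist"); cv2.imwrite("pics/g4.png",im[100:480])
E
```

```text
False
0.15113728862888356 68.3836019039154 [537.75716299 196.88211502  23.14875817] 33.8167
23.14875816533373 0.14607715062084733 [ 0.39497649  0.14697959 -2.65018596] [ 491.8630851  -206.96288381  117.93432898] 36.3167
```

View pics/g4.png

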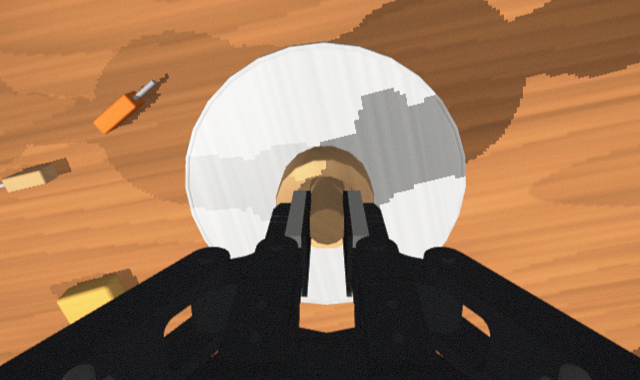

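The lids are carried level and nested over the tin. Lowering now; they should seat at TCP z ≈ 74.

```bash
python3 - <<'E'
from h import *
print(move_linear([491,-208.7,88],speed=80,stop_force=10))
h=move_linear([491,-208.7,68],speed=25,stop_force=7); s=sense(); print(h,s["tcp_pos"],s["force"],s["time_s"])
if h and s["tcp_pos"][2]<76:
    pause(0.3); gripper_to(0.42); pause(.1); move_linear([491,-208.7,150],speed=160)
    K=get_calibration("wrist"); im=snapshot("wrist"); np.save("pics/l.npy",np.array([K["intrinsics"],K["R"],np.tile(K["t"],(3,1))])); cv2.imwrite("pics/w_l.png",im)
    from fit import *
    for r,z in((65.5,66),(8,104)): print(fitcirc(im,K,(491,-208.7),r,z,free=False))
    print(sense()["time_s"])
E
```

```text
False
True [ 490.95347996 -208.80615641   74.14110077] [-0.86434609 -0.14927168  4.68801207] 37.475
[154.3, 65.5, 490.0, -208.7]
[119.3, 8.0, 490.0, -208.7]
38.9
```

The lids seated at exactly z 74.1, centred and home. Now the collar.

```bash
python3 - <<'E'
from h import *
gripper_to(0.75)
x,y=490.5,-208.7
print(move_linear([x,y,80],speed=120,stop_force=6), move_linear([x,y,52],speed=60,stop_force=5))
gripper_to(0.0,45); s=sense(); print(s["grip_width"],s["grasp_force"],s["tcp_pos"],s["force"],s["time_s"])
if s["grip_width"]>.4:
    p=s["tcp_pos"]
    move_linear([x,y,p[2]+45],speed=40); move_linear([x,y,p[2]+90],speed=80); pause(.3)
    s=sense(); print(s["grip_width"],s["grasp_force"],s["tcp_pos"],s["force"],s["time_s"])
    cv2.imwrite("pics/f_scene.png",snapshot("scene")); a=cv2.imread("pics/f_scene.png")[170:370,100:360]
    b=snapshot("wrist"); cv2.imwrite("pics/f.png",np.hstack([cv2.resize(a,(400,308)),cv2.resize(b,(400,308))]))
E
```

```text
False False
0.47460802432508586 45.19795373082161 [ 490.76036982 -208.72358235   52.65913242] [-0.41817783  0.85387865  7.18117474] 40.975
0.47522819382921144 45.47448165714741 [ 490.23852621 -208.627597    142.23520515] [ 0.01361432  0.07600444 -0.62392012] 43.2833
```

View pics/f.png

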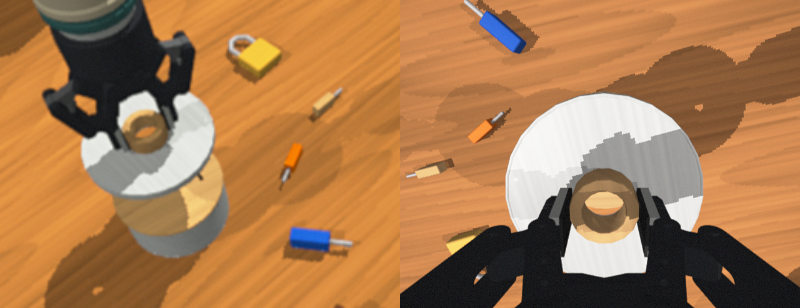

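The outer lid is held level above the tin, and the inner lid sits on it. Handing in.

```bash
python3 - <<'E'
from cell import *
print(sign_off())
E
```

```text
the job is handed in; nothing more can be done
None
```

I handed the job in at about 43 s on the robot's clock: the key is in the cradle, the inner lid is seated on the tin, and the outer lid is held level about 90 mm above where it sat; sign-off returned no verdict.

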